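Put the colour-marked carving tools away on their stands

ROBOT

A 7-joint arm with a two-finger parallel gripper is mounted at the origin on the work surface. World frame = base frame: x ahead of the robot, y to its left, z up, the work surface at z = 0. Lengths are in m, angles in rad, forces in N, time in s.
With the tool pointing down it reaches from about 0.425 to 1.025 m from the base axis. Payload 9.4 kg.
Tool frame: the origin (TCP) lies midway between the tips of the shut fingers; the grasp point (between the pads) lies 19 mm behind it (manip.hold_point_z is the distance from the TCP to the grasp point, in m); z points along the fingers, y is the line along which they close (so a half turn about z gives the same grasp; the last joint's range is limited). The gripper opens to 85 mm and grips with 20 to 120 N. Pads are 22 mm wide; open, the fingers measure 114 mm over their backs; the gripper's body (76 mm by 85 mm) begins 54 mm behind the grasp point. The pads swing forward as they close: fully open they stand 13 mm farther back than shut.
Start: joints at [-1.192, 0.599, -0.003, 1.599, 0.002, 0.943, -0.08], TCP at [0.319, 0.651, 0.231] pointing down, gripper open.
Joint ranges: [-2.57, 2.57], [-0.35, 1.97], [-1.29, 1.29], [0.11, 2.56], [-1.05, 4.19], [0.11, 1.86], [-2.63, 2.63]. Speed limits (rad/s): [2.22, 2.22, 3.01, 3.01, 3.14, 3.14, 3.14].

INTERFACE

Orientations are given as a unit quaternion [x, y, z, w].
In Python, from plant import manip gives the robot as it stands.
- The arm moves only by the shell command python3 -m jog 'ROWS'. ROWS is JSON, a list that holds one entry, the list of rows, each a list of 7 numbers: the shift along the tool's x, y, z in mm, then the turn, a rotation vector about the tool's x, y, z in rad, then the finger opening in mm, from 0 to 85.4. In form: [[[tx, ty, tz, ax, ay, az, hand], ...]]. A call has 1 to 20 rows; each row is the pose to reach, as a shift and turn from the pose commanded when the call began, along the tool's axes at that moment; what a row does not reach only later rows make up. A row lasts 1/8 s, in which the tool goes at most 62.5 mm and 10.7 degrees, less where a joint would pass 70% of its speed; a pose out of reach is approached as far as the arm can. A call with a gripper value outside its range is refused whole. The fingers move at their own pace and stop on an object; the grip force is fixed at half the most. Time passes only in rows, so rows that repeat a pose let the fingers close. It gives the time, the measured TCP pose, the force, the opening and the grip force at its end, in the units of the state.
- manip.read_state(): the state, without advancing time (a new reading comes with each control period).
- manip.get_image(name): name is "scene" or "top" or "wrist"; returns the picture (384x512x3 uint8, red, green, blue); there is no depth.
- manip.camera_model(name): a dict with "mtx" (3x3 intrinsics, pixels), "R" (3x3) and "t" (3): a world point X has camera coordinates R X + t. Camera axes: x right, y down, z forward; pixel columns grow to the right and rows downward; lengths in m; the calibration is good to about 2 mm. The wrist camera is an equidistant fisheye: a pixel r from the principal point sees the ray r / f radians off the axis. A picture is of the moment at which its call begins: read the wrist's pose just before it. camera_model takes no time and is no camera call; for the wrist camera it gives the pose at the moment of the call.
- manip.finish_job(): hands the job in; it is judged then, once.
Trained networks look in the newest picture that a camera, given by its name, has taken for a name from the list of things; names that differ only in an ending like _2 or _b are one class to them, and where a whole thing is asked for, a point or a joint stands for the part that bears it (a point fixed in the world has none). Each returns a list of dicts, best first, with "conf" (0 to 1); they miss things now and then, are a little off and sometimes report something else, mostly with a low value. They report only what shows in the picture. A call takes as long as a camera call. They do not tell look-alikes from the thing itself.
- manip.recognise(thing, camera): "extent" ([left, top, right, bottom] in pixels, round what is visible of it).
- manip.outline_of(thing, camera): "region" (384x512 bool, what is visible of it) and "extent" ([left, top, right, bottom] in pixels, round what is visible of it).
The state is a dict: "clock": time; "joint_pos": joint angles; "joint_velocities": joint speeds; "joint_torque": joint torques, N m; "ee_pos": TCP position; "orientation": TCP orientation; "contact_force": force on the tool from outside, world axes, zero at the start; "moment": the same for the moment, N m; "grip_width": opening from 0.0 (shut) to 1.0 (fully open); "finger_force": force on a finger pad.
Only numpy, scipy, OpenCV 4.12 (cv2) and the standard library are available. Lean on these libraries where they do the work, as an engineer would, in place of code of your own. Each camera call takes 0.05 s, during which the arm holds its last target. There are 200 camera calls.

TASK

Tidy the carving bench: lay each of the three colour-marked carving tools on the stand of its own colour, its handle resting in both notches and centred on the stand. Set them down rather than dropping them, and leave the unpainted gouge, the marker pen, the wooden blank and the carved bird where they are.

Things in the scene. Friction and masses are not known exactly. Their poses are not given: they have to be found in the camera images.
- red_carver: Loose wood-carving tool, a channelled gouge: eight-sided wooden handle 24 mm across flats, its butt (40 mm) and a ring near the blade painted red. Origin on the handle's axis near the balance point, 12 mm above the bench as it lies; x along the tool to the blade: handle from x = -65 to 60 mm, collar and blade (up to 16 mm wide) to 100 mm. About 60 to 130 g.
- blue_carver: Loose wood-carving tool, a flat chisel: eight-sided wooden handle 24 mm across flats, its butt (40 mm) and a ring near the blade painted blue. Origin on the handle's axis near the balance point, 12 mm above the bench as it lies; x along the tool to the blade: handle from x = -65 to 60 mm, collar and blade (up to 16 mm wide) to 100 mm. About 60 to 130 g.
- green_carver: Loose wood-carving tool, a short pointed knife: eight-sided wooden handle 24 mm across flats, its butt (40 mm) and a ring near the blade painted green. Origin on the handle's axis near the balance point, 12 mm above the bench as it lies; x along the tool to the blade: handle from x = -65 to 60 mm, collar and blade (up to 16 mm wide) to 100 mm. About 60 to 130 g.
- red_stand: Fixed tool stand: red base 110 x 72 x 8 mm, two notched wooden posts tipped red. Origin: centre of the underside; x along the tool it holds (either way round). Posts at x = -35 and 35 mm, 10 mm thick (60 mm free between them for the gripper), 66 mm wide. Notches 42 mm wide, centred on y = 0, flat floor at z = 30 mm, cheeks to z = 46 mm. A seated handle's axis is at z = 42 mm.
- blue_stand: Fixed tool stand: blue base 110 x 72 x 8 mm, two notched wooden posts tipped blue. Origin: centre of the underside; x along the tool it holds (either way round). Posts at x = -35 and 35 mm, 10 mm thick (60 mm free between them for the gripper), 66 mm wide. Notches 42 mm wide, centred on y = 0, flat floor at z = 30 mm, cheeks to z = 46 mm. A seated handle's axis is at z = 42 mm.
- green_stand: Fixed tool stand: green base 110 x 72 x 8 mm, two notched wooden posts tipped green. Origin: centre of the underside; x along the tool it holds (either way round). Posts at x = -35 and 35 mm, 10 mm thick (60 mm free between them for the gripper), 66 mm wide. Notches 42 mm wide, centred on y = 0, flat floor at z = 30 mm, cheeks to z = 46 mm. A seated handle's axis is at z = 42 mm.
- plain_gouge: Loose bystander, not to be moved: the same size of carving tool with a bare, unpainted handle. Origin and axes as for the painted tools.
- marker_pen: Loose bystander, not to be moved: yellow marker pen with a black cap, 14 mm thick, 130 mm long along x, origin at its middle, 7 mm above the bench.
- wood_blank: Loose bystander among the stands, not to be moved: pale wooden blank, about 81 x 22 x 20 mm, long along x, origin on its underside.
- carved_bird: Loose bystander among the stands, not to be moved: small dark carved wooden bird, about 75 x 20 mm, 36 mm high, long along x, origin on its underside.
Things that resemble listed ones, but are neither listed nor needed, are in the scene too. What is shaped like the red_carver but orange is not meant.

How it is judged:
At the end, for the whole second after the job is handed in: Each colour-marked tool lies at rest in the notches of the stand of its own colour: the tool's origin within 20 mm horizontally of the stand's centre, its axis 38 to 46 mm above the stand's underside, and along the stand's x axis within 0.3 rad, either way round (horizontal distance between red_carver and red_stand below 0.02 m and z of red_carver in the frame of red_stand between 0.038 and 0.046 m and angle between the x axis of red_carver and the x axis of red_stand, either way round below 0.3 rad and linear speed of each of red_carver, blue_carver, green_carver below 0.02 m/s and angular speed of each of red_carver, blue_carver, green_carver below 0.2 rad/s and horizontal distance between blue_carver and blue_stand below 0.02 m and z of blue_carver in the frame of blue_stand between 0.038 and 0.046 m and angle between the x axis of blue_carver and the x axis of blue_stand, either way round below 0.3 rad and horizontal distance between green_carver and green_stand below 0.02 m and z of green_carver in the frame of green_stand between 0.038 and 0.046 m and angle between the x axis of green_carver and the x axis of green_stand, either way round below 0.3 rad); the robot touches nothing.
It fails at once if the plain gouge is shifted by more than 20 mm (distance of plain_gouge from where it was at the start of the episode above 0.02 m).
It fails at once if the marker pen is shifted by more than 20 mm (distance of marker_pen from where it was at the start of the episode above 0.02 m).
It fails at once if the wood blank is shifted by more than 20 mm (distance of wood_blank from where it was at the start of the episode above 0.02 m).
It fails at once if the carved bird is shifted by more than 20 mm (distance of carved_bird from where it was at the start of the episode above 0.02 m).
It fails at once if a colour-marked carving tool is dropped or thrown (moves faster than 0.6 m/s out of the gripper) ((linear speed of red_carver above 0.6 m/s and contact force between red_carver and the fingers below 0.05 N) or (linear speed of blue_carver above 0.6 m/s and contact force between blue_carver and the fingers below 0.05 N) or (linear speed of green_carver above 0.6 m/s and contact force between green_carver and the fingers below 0.05 N)).
It also fails if it takes over 74 s, if anything falls off the work surface, if the arm or the gripper's body presses on something with over 40 N, if the wrist force passes 120 N, or if a joint passes its speed limit or range.

## Working session

There is one attempt and no reset: what is moved stays moved. The work goes in short steps, Python scripts to look and compute and a shell command to move; the robot and the scene stay as the last step left them, time stands still between calls to the robot, and variables do not carry over. Pictures are saved under pics/ and viewed, at most 14 in all, crops included, and the job is handed in when it is done.

```bash
mkdir -p pics; ls; python3 - <<'E'
from plant import manip
import cv2
for n in("top","scene"):
    im=manip.get_image(n); cv2.imwrite(f"pics/{n}0.png",cv2.cvtColor(im,cv2.COLOR_RGB2BGR))
    c=manip.camera_model(n); print(n,c)
print(manip.read_state(), manip.hold_point_z)
E
```

```text
pics
top {'mtx': array([[359.39800069,   0.        , 249.07416477],
       [  0.        , 359.39800069, 191.46900169],
       [  0.        ,   0.        ,   1.        ]]), 'R': array([[-0.01514538, -0.99987792, -0.00384147],
       [-0.99320466,  0.01548745, -0.11534579],
       [ 0.11539121,  0.00206841, -0.99331797]]), 't': array([-0.02638127,  0.45099398,  0.86733958])}
scene {'mtx': array([[403.72426689,   0.        , 258.84953859],
       [  0.        , 403.72426689, 190.47751188],
       [  0.        ,   0.        ,   1.        ]]), 'R': array([[ 0.57236164,  0.81991366, -0.01198941],
       [ 0.42430587, -0.30864581, -0.85129448],
       [-0.70168845,  0.48216112, -0.52455121]]), 't': array([-0.25345535, -0.16664485,  1.36321074])}
{'clock': 0.1, 'joint_pos': array([-1.19169249,  0.60007759, -0.00252979,  1.6000224 ,  0.00179558,
        0.94289825, -0.07982561]), 'joint_velocities': array([ 0.00110003, -0.00130269,  0.00053748, -0.00204033, -0.00139322,
       -0.00079675, -0.0001613 ]), 'joint_torque': array([ 5.14188985e-03, -7.77987599e+01,  1.57033771e+00, -2.58623260e+01,
        1.27232549e-02,  5.54984057e-03, -1.62827405e-05]), 'ee_pos': array([0.31897181, 0.65061022, 0.23048987]), 'orientation': array([ 2.25924865e-01,  9.74144477e-01, -6.95695756e-04, -9.21272767e-05]), 'contact_force': array([ 1.2943478 ,  0.23043916, -0.04042967]), 'moment': array([0.06315762, 0.01126747, 0.03576647]), 'finger_force': 0.0, 'grip_width': 0.9975235070517467} 0.0187
```

View pics/top0.png

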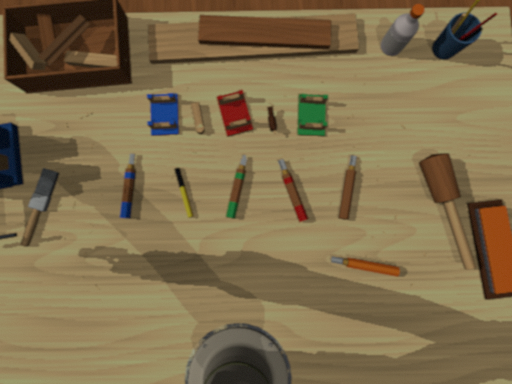

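View pics/scene0.png

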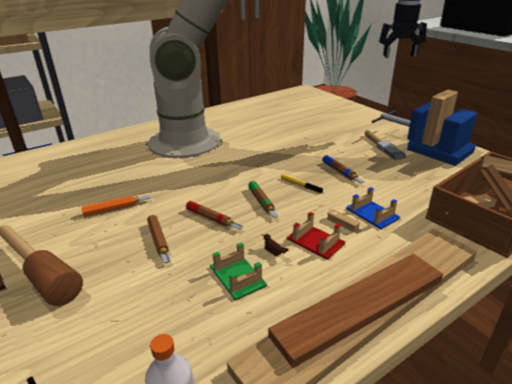

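The top view shows these candidates:
- **Red:** red carver at about (293,190). The orange look-alike at (367,266) and the plain gouge at (347,187) are not it.
- **Blue:** blue carver at about (128,187). The chisel/brush at (40,207) and the marker at (184,192) are not it.
- **Green:** green carver at about (236,187).
- **Stands:** blue (164,114), red (235,113), green (312,115). The blank is at (198,117) and the bird at (271,118).

All the blades point up in the image (+x).

```bash
cat > h.py <<'E'
import numpy as np, cv2, json
from scipy.optimize import minimize
from scipy.spatial.transform import Rotation as Ro
from plant import manip
def box(x0,x1,y0,y1,z0,z1): return np.array([[x,y,z] for x in(x0,x1) for y in(y0,y1) for z in(z0,z1)])/1000
TOOL=[box(-65,60,-12,12,0,24),box(60,75,-7,7,5,19),box(75,100,-8,8,9,15)]
STAND=[box(-55,55,-36,36,0,8)]+[box(a-5,a+5,s*27-6,s*27+6,8,46) for a in(-35,35) for s in(-1,1)]+[box(a-5,a+5,-33,33,8,30) for a in(-35,35)]
def proj(P,c):
    q=(c['R']@P.T).T+c['t']; q=q@c['mtx'].T; return q[:,:2]/q[:,2:]
def place(P,x,y,a): return P@Ro.from_euler('z',a).as_matrix().T+[x,y,0]
def render(M,p,c,S=4):
    m=np.zeros((384*S,512*S),np.uint8)
    for b in M:
        h=cv2.convexHull(((proj(place(b,*p),c)+.5)*S).astype(np.float32)).astype(np.int32); cv2.fillConvexPoly(m,h,1)
    return cv2.resize(m.astype(np.float32),(512,384),interpolation=cv2.INTER_AREA)
def world(uv,c,z):
    d=c['R'].T@np.linalg.solve(c['mtx'],[*uv,1]); o=-c['R'].T@c['t']; return o+d*(z-o[2])/d[2]
def fit(M,masks,p0):
    def cost(v):
        p=[v[0]/100,v[1]/100,v[2]/10]; s=0
        for r,c in masks:
            m=render(M,p,c); s+=1-np.minimum(m,r).sum()/np.maximum(m,r).sum()
        return s/len(masks)
    v0=np.array([p0[0]*100,p0[1]*100,p0[2]*10])
    o=minimize(cost,v0,method='Nelder-Mead',options=dict(initial_simplex=np.vstack([v0,v0+np.diag([1,1,1.5])]),xatol=.01,fatol=1e-4))
    return np.array([o.x[0]/100,o.x[1]/100,o.x[2]/10]),o.fun
def go(x,y,yaw):
    "shift (mm, tool axes) and z turn so that tool y is perpendicular to axis yaw"
    s=manip.read_state(); R=Ro.from_quat(s['orientation']).as_matrix()
    d=R.T@(np.array([x,y,s['ee_pos'][2]])-s['ee_pos'])*1000
    ax=R.T@[np.cos(yaw),np.sin(yaw),0]; t=np.arctan2(ax[1],ax[0]); t=(t+np.pi/2)%np.pi-np.pi/2
    return d.round(1),round(t,3),'TCP',s['ee_pos'].round(4),'clock',round(s['clock'],2),'tilt',(R[:,2]).round(3)
E
python3 - <<'E'
from h import *
im=manip.get_image('top'); cs={n:manip.camera_model(n) for n in('top','scene')}
seed=dict(red_carver=(293,190),blue_carver=(128,187),green_carver=(236,187),red_stand=(235,113),blue_stand=(164,114),green_stand=(312,115),wood_blank=(198,117),carved_bird=(271,118),plain_gouge=(347,187),marker_pen=(184,192))
manip.get_image('scene'); res={}
for k,uv in seed.items():
    w=world(uv,cs['top'],.012)
    masks=[]
    for n in('top','scene'):
        e=proj(np.array([w]),cs[n])[0]
        best=None
        for d in manip.outline_of(k,n):
            ys,xs=np.nonzero(d['region']); dd=np.hypot(xs.mean()-e[0],ys.mean()-e[1])
            if dd<12 and d['conf']>.3: best=d['region'].astype(np.float32); print(k,n,round(d['conf'],2),round(dd,1)); break
        if best is not None: masks.append((best,cs[n]))
    if 'stand' in k or 'carver' in k or 'gouge' in k:
        M=STAND if 'stand' in k else TOOL
        if masks:
            y,x=np.nonzero(masks[0][0]); 
            a0=0
            if M is TOOL:
                v=np.linalg.eigh(np.cov(np.vstack([x,y])))[1][:,1]; c=masks[0][1]; m=np.array([x.mean(),y.mean()])
                d=world(m+v*10,c,.012)-world(m,c,.012) if masks[0][1] is cs['top'] else [1,0]; d=np.array(d); d*=np.sign(d[0]); a0=np.arctan2(d[1],d[0])
            for ms in([masks]+[[q] for q in masks] if len(masks)>1 else [masks]):
                p,f=fit(M,ms,[w[0],w[1],a0]); print('   ',p.round(4),round(f,3))
                res.setdefault(k,p.tolist())
    else: print('   seed',w.round(3))
json.dump(res,open('res.json','w'))
b=cv2.cvtColor(im,cv2.COLOR_RGB2BGR)[80:290,100:420]; b=cv2.resize(b,None,fx=2.5,fy=2.5,interpolation=cv2.INTER_CUBIC)
for k,p in res.items():
    for bx in (STAND if 'stand' in k else TOOL):
        h=cv2.convexHull(((proj(place(bx,*p),cs['top'])+.5-[100,80])*2.5).astype(np.float32)).astype(np.int32); cv2.polylines(b,[h],True,(255,255,0),1)
cv2.imwrite('pics/fit.png',b)
E
```

```text
red_carver top 0.72 1.4
red_carver scene 0.9 1.7
    [ 0.4401 -0.1487  0.3436] 0.212
    [ 0.4397 -0.1483  0.3397] 0.122
    [ 0.437  -0.147   0.3286] 0.289
blue_carver top 0.94 2.1
blue_carver scene 0.66 0.9
    [ 0.4533  0.2733 -0.0959] 0.213
    [ 0.4543  0.2721 -0.0691] 0.197
    [ 0.4515  0.2755 -0.1397] 0.216
green_carver top 0.66 2.6
green_carver scene 0.55 1.9
    [ 4.488e-01 -2.000e-04 -2.400e-01] 0.214
    [ 0.4499 -0.0006 -0.236 ] 0.098
    [ 0.4427  0.004  -0.2616] 0.317
red_stand top 0.91 0.2
red_stand scene 0.95 2.1
    [0.6599 0.0007 0.2331] 0.06
    [6.599e-01 4.000e-04 2.460e-01] 0.047
    [0.6598 0.0009 0.2199] 0.065
blue_stand top 0.78 0.1
blue_stand scene 0.9 2.1
    [0.66   0.1856 0.0314] 0.077
    [0.6599 0.1853 0.0103] 0.045
    [0.6594 0.1855 0.0411] 0.102
green_stand top 0.62 0.3
green_stand scene 0.7 3.0
    [ 0.6521 -0.1996 -0.0727] 0.055
    [ 0.6524 -0.1994 -0.0535] 0.045
    [ 0.6516 -0.1995 -0.0669] 0.06
wood_blank top 0.67 0.8
wood_blank scene 0.66 0.5
   seed [0.648 0.096 0.012]
carved_bird top 0.66 1.9
carved_bird scene 0.78 4.8
   seed [ 0.643 -0.093  0.012]
plain_gouge top 0.95 3.0
plain_gouge scene 0.56 1.9
    [ 0.4423 -0.2807 -0.2155] 0.129
    [ 0.4437 -0.2807 -0.2129] 0.135
    [ 0.4424 -0.2816 -0.2096] 0.11
marker_pen top 0.72 0.6
marker_pen scene 0.74 3.0
   seed [0.453 0.131 0.012]
```

View pics/fit.png

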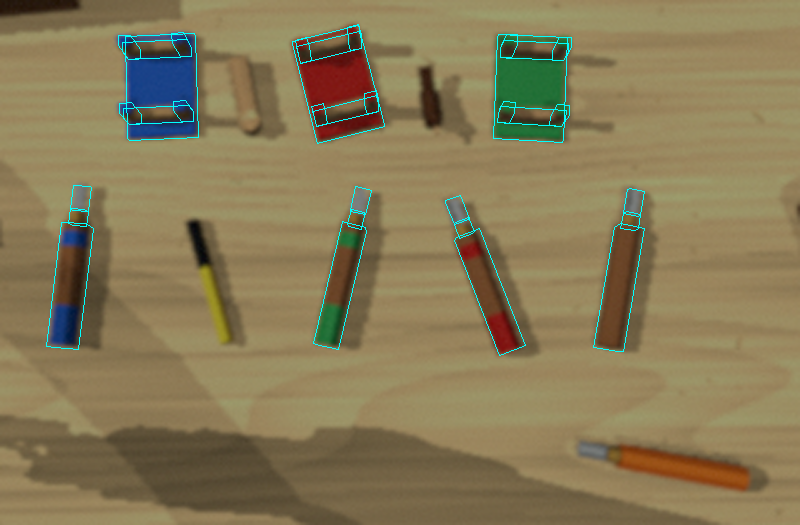

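The crop shows the fits lying on all three colour-marked tools, each with its coloured butt and ring, and on all three stands. The orange one at crop (665,465) is excluded. Blue goes first.

```bash
python3 -c "
from h import *
print(go(.4535,.273,-.085))"
```

```text
(array([-287. , -280.2,    0. ]), np.float64(-0.371), 'TCP', array([0.3191, 0.651 , 0.2313]), 'clock', 1.2, 'tilt', array([ 0., -0., -1.]))
```

```bash
python3 -m jog '[[[-50,-49,0,0,0,-0.06,60],[-100,-98,0,0,0,-0.12,60],[-144,-140,0,0,0,-0.19,60],[-190,-186,10,0,0,-0.25,60],[-230,-225,30,0,0,-0.3,60],[-265,-260,60,0,0,-0.35,60],[-287,-280,100,0,0,-0.371,60],[-287,-280,130,0,0,-0.371,60],[-287,-280,130,0,0,-0.371,60],[-287,-280,130,0,0,-0.371,60]]]'; python3 - <<'E'
from h import *
print(go(.4535,.273,-.085)); c=manip.camera_model('wrist'); im=manip.get_image('wrist')
cv2.imwrite('pics/w1.png',cv2.cvtColor(im,cv2.COLOR_RGB2BGR)); print(c)
E
```

```text
clock: 2.45
ee_pos: [0.4539, 0.2741, 0.1022]
orientation: [0.042, 0.999, 0.0, 0.0]
contact_force: [0.2, 0.3, 1.0]
grip_width: 0.702
finger_force: 0.0
(array([ 0.3, -1.2, -0. ]), np.float64(0.001), 'TCP', array([0.4539, 0.2741, 0.1022]), 'clock', 2.45, 'tilt', array([ 0.001,  0.001, -1.   ]))
{'mtx': array([[297.31863964,   0.        , 249.18895335],
       [  0.        , 297.31863964, 188.41962603],
       [  0.        ,   0.        ,   1.        ]]), 'R': array([[ 8.41278212e-02,  9.96454812e-01,  5.62470803e-04],
       [ 9.62629422e-01, -8.14178402e-02,  2.58293885e-01],
       [ 2.57423980e-01, -2.11882508e-02, -9.66066226e-01]]), 't': array([-0.31178131, -0.41395569,  0.14198451])}
```

View pics/w1.png

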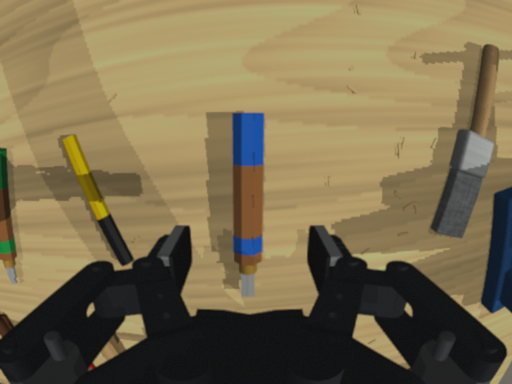

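The wrist view shows the blue tool centred between the fingers at column 249, and parallel to them. I'll descend, close, and lift a little.

```bash
python3 -m jog '[[[0,-1,40,0,0,0,60],[0,-1,75,0,0,0,60],[0,-1,92,0,0,0,60],[0,-1,98,0,0,0,60],[0,-1,98,0,0,0,60],[0,-1,98,0,0,0,30],[0,-1,98,0,0,0,10],[0,-1,98,0,0,0,10],[0,-1,98,0,0,0,10],[0,-1,98,0,0,0,10],[0,-1,98,0,0,0,10]]]'; python3 -c "
from h import *
print(go(.66,.1855,.02))"
```

```text
clock: 3.88
ee_pos: [0.4539, 0.2724, 0.0043]
orientation: [0.043, 0.999, 0.0, 0.001]
contact_force: [-1.2, -0.2, 8.4]
grip_width: 0.267
finger_force: 58.9
(array([-2.127e+02, -6.910e+01,  2.000e-01]), np.float64(-0.105), 'TCP', array([0.4539, 0.2724, 0.0043]), 'clock', 3.88, 'tilt', array([ 0.001,  0.001, -1.   ]))
```

```bash
python3 -m jog '[[[0,0,-30,0,0,0,10],[0,0,-75,0,0,0,10],[-20,-7,-110,0,0,-0.01,10],[-65,-21,-120,0,0,-0.04,10],[-115,-37,-120,0,0,-0.06,10],[-165,-53,-120,0,0,-0.08,10],[-200,-65,-120,0,0,-0.105,10],[-213,-69,-110,0,0,-0.105,10],[-213,-69,-95,0,0,-0.105,10],[-213,-69,-95,0,0,-0.105,10],[-213,-69,-95,0,0,-0.105,10]]]'; python3 - <<'E'
from h import *
print(go(.66,.1855,.02),manip.read_state()['grip_width'])
im=manip.get_image('wrist'); cv2.imwrite('pics/w2.png',cv2.cvtColor(im,cv2.COLOR_RGB2BGR))
E
```

```text
clock: 5.25
ee_pos: [0.6587, 0.1866, 0.0982]
orientation: [-0.011, 1.0, 0.0, -0.001]
contact_force: [-0.6, 0.2, -1.1]
grip_width: 0.263
finger_force: 59.6
(array([-1.3, -1.2, -0. ]), np.float64(0.002), 'TCP', array([0.6587, 0.1866, 0.0982]), 'clock', 5.25, 'tilt', array([-0.001,  0.   , -1.   ])) 0.2626906261344112
```

View pics/w2.png

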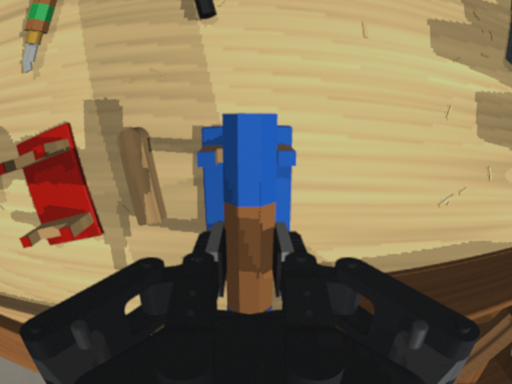

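The tool is held level and centred over the blue stand, with the blank well clear at (140,175). Next: lower, look at the force, then release.

```bash
python3 -m jog '[[[-1,-1,20,0,0,0,10],[-1,-1,40,0,0,0,10],[-1,-1,54,0,0,0,10],[-1,-1,59,0,0,0,10],[-1,-1,62,0,0,0,10],[-1,-1,63.5,0,0,0,10],[-1,-1,64,0,0,0,10],[-1,-1,64,0,0,0,10]]]'
```

```text
clock: 6.3
ee_pos: [0.6611, 0.1845, 0.0347]
orientation: [-0.01, 1.0, 0.0, 0.0]
contact_force: [0.1, 1.1, -1.0]
grip_width: 0.263
finger_force: 59.6
```

```bash
python3 -m jog '[[[0,0,0.7,0,0,0,10],[0,0,1.4,0,0,0,10],[0,0,1.4,0,0,0,10]]]'
```

```text
clock: 6.68
ee_pos: [0.6612, 0.1845, 0.0344]
orientation: [-0.01, 1.0, 0.0, 0.001]
contact_force: [-3.5, -1.1, 10.6]
grip_width: 0.264
finger_force: 61.0
```

Contact is at 10 N, so the tool is seated. I'll release and rise.

```bash
python3 -m jog '[[[0,0,-0.5,0,0,0,30],[0,0,-0.5,0,0,0,40],[0,0,-0.5,0,0,0,50],[0,0,-0.5,0,0,0,55],[0,0,-0.5,0,0,0,55],[0,0,-20,0,0,0,55],[0,0,-50,0,0,0,55],[0,0,-90,0,0,0,60],[0,0,-90,0,0,0,60],[0,0,-90,0,0,0,60]]]'; python3 - <<'E'
from h import *
print(go(.4493,0,-.238))
im=manip.get_image('wrist'); cv2.imwrite('pics/w3.png',cv2.cvtColor(im,cv2.COLOR_RGB2BGR))
E
```

```text
clock: 7.92
ee_pos: [0.6609, 0.1844, 0.1237]
orientation: [-0.01, 1.0, 0.0, 0.0]
contact_force: [0.1, 0.2, -0.6]
grip_width: 0.702
finger_force: 0.0
(array([ 2.153e+02, -1.801e+02, -2.000e-01]), np.float64(0.258), 'TCP', array([0.6609, 0.1844, 0.1237]), 'clock', 7.92, 'tilt', array([ 0.001,  0.   , -1.   ]))
```

View pics/w3.png

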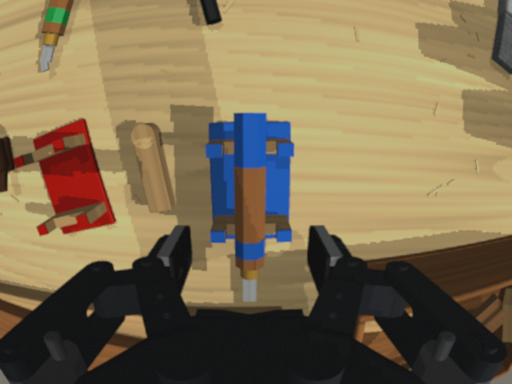

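Blue is seated across both notches. Next is green.

```bash
python3 -m jog '[[[40,-33,0,0,0,0.05,60],[85,-71,0,0,0,0.1,60],[130,-109,0,0,0,0.15,60],[170,-142,0,0,0,0.2,60],[200,-167,0,0,0,0.24,60],[215,-180,10,0,0,0.258,60],[215,-180,22,0,0,0.258,60],[215,-180,22,0,0,0.258,60],[215,-180,22,0,0,0.258,60]]]'; python3 - <<'E'
from h import *
print(go(.4493,0,-.238))
im=manip.get_image('wrist'); cv2.imwrite('pics/w4.png',cv2.cvtColor(im,cv2.COLOR_RGB2BGR))
E
```

```text
clock: 9.1
ee_pos: [0.4504, 0.001, 0.1006]
orientation: [0.118, 0.993, 0.0, -0.0]
contact_force: [1.3, 0.4, -0.3]
grip_width: 0.701
finger_force: 0.0
(array([ 0.8, -1.2, -0. ]), np.float64(0.002), 'TCP', array([0.4504, 0.001 , 0.1006]), 'clock', 9.1, 'tilt', array([-0.,  0., -1.]))
```

View pics/w4.png

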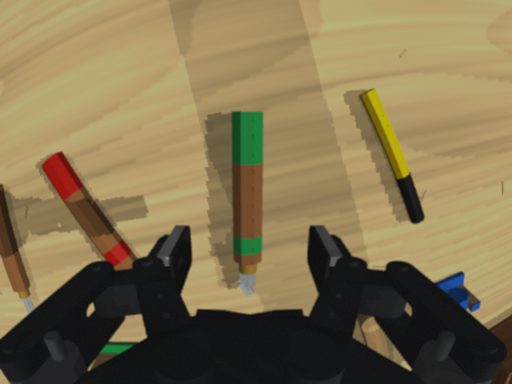

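Green is centred at column 248 and aligned. I'll descend 96 mm and grasp.

```bash
python3 -m jog '[[[1,-1,40,0,0,0,60],[1,-1,75,0,0,0,60],[1,-1,90,0,0,0,60],[1,-1,96,0,0,0,60],[1,-1,96,0,0,0,60],[1,-1,96,0,0,0,30],[1,-1,96,0,0,0,10],[1,-1,96,0,0,0,10],[1,-1,96,0,0,0,10],[1,-1,96,0,0,0,10],[1,-1,96,0,0,0,10]]]'; python3 -c "
from h import *
print(go(.652,-.1995,-.063))"
```

```text
clock: 10.52
ee_pos: [0.4486, -0.0005, 0.0054]
orientation: [0.119, 0.993, 0.0, 0.0]
contact_force: [-0.3, -0.0, 6.0]
grip_width: 0.262
finger_force: 59.6
(array([-2.445e+02, -1.456e+02,  2.000e-01]), np.float64(-0.175), 'TCP', array([ 0.4486, -0.0005,  0.0054]), 'clock', 10.53, 'tilt', array([ 0.001, -0.   , -1.   ]))
```

```bash
python3 -m jog '[[[0,0,-30,0,0,0,10],[0,0,-75,0,0,0,10],[-20,-12,-110,0,0,-0.02,10],[-65,-39,-120,0,0,-0.05,10],[-110,-66,-120,0,0,-0.08,10],[-155,-92,-120,0,0,-0.12,10],[-200,-119,-120,0,0,-0.15,10],[-230,-137,-120,0,0,-0.175,10],[-245,-146,-110,0,0,-0.175,10],[-245,-146,-95,0,0,-0.175,10],[-245,-146,-95,0,0,-0.175,10],[-245,-146,-95,0,0,-0.175,10]]]'; python3 - <<'E'
from h import *
print(go(.652,-.1995,-.063),manip.read_state()['grip_width'])
im=manip.get_image('wrist'); cv2.imwrite('pics/w5.png',cv2.cvtColor(im,cv2.COLOR_RGB2BGR))
E
```

```text
clock: 12.02
ee_pos: [0.6515, -0.1986, 0.1]
orientation: [0.03, 1.0, 0.0, -0.0]
contact_force: [-0.2, 0.1, 0.3]
grip_width: 0.264
finger_force: 59.2
(array([-0.6, -0.8, -0. ]), np.float64(0.002), 'TCP', array([ 0.6515, -0.1986,  0.1   ]), 'clock', 12.03, 'tilt', array([-0.001,  0.   , -1.   ])) 0.2637830401236551
```

View pics/w5.png

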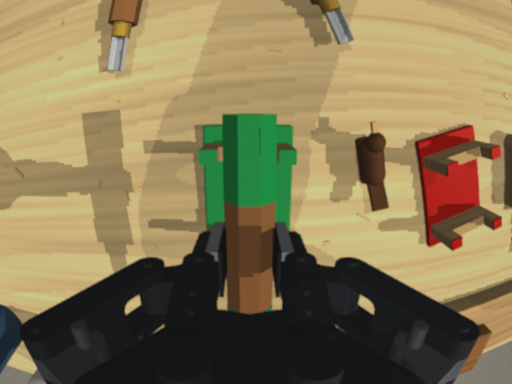

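Green is aligned over its stand, with the bird clear at (372,160). Lowering.

```bash
python3 -m jog '[[[-1,-1,20,0,0,0,10],[-1,-1,40,0,0,0,10],[-1,-1,54,0,0,0,10],[-1,-1,60,0,0,0,10],[-1,-1,62.5,0,0,0,10],[-1,-1,64,0,0,0,10],[-1,-1,65,0,0,0,10],[-1,-1,65,0,0,0,10]]]'
```

```text
clock: 13.08
ee_pos: [0.6534, -0.2013, 0.0355]
orientation: [0.031, 1.0, -0.0, 0.0]
contact_force: [-0.6, -0.4, 2.2]
grip_width: 0.262
finger_force: 59.5
```

```bash
python3 -m jog '[[[0,0,0.6,0,0,0,10],[0,0,0.8,0,0,0,10],[0,0,0.8,0,0,0,30],[0,0,-0.2,0,0,0,40],[0,0,-0.2,0,0,0,50],[0,0,-0.2,0,0,0,55],[0,0,-0.2,0,0,0,55],[0,0,-20,0,0,0,55],[0,0,-50,0,0,0,55],[0,0,-90,0,0,0,60],[0,0,-90,0,0,0,60],[0,0,-90,0,0,0,60]]]'; python3 - <<'E'
from h import *
print(go(.4395,-.1485,.34))
im=manip.get_image('wrist'); cv2.imwrite('pics/w6.png',cv2.cvtColor(im,cv2.COLOR_RGB2BGR))
E
```

```text
clock: 14.58
ee_pos: [0.6529, -0.2015, 0.1256]
orientation: [0.032, 1.0, -0.0, 0.0]
contact_force: [-0.4, -1.0, -0.3]
grip_width: 0.702
finger_force: 0.0
(array([ 2.163e+02,  3.940e+01, -1.000e-01]), np.float64(-0.403), 'TCP', array([ 0.6529, -0.2015,  0.1256]), 'clock', 14.57, 'tilt', array([ 0.001, -0.001, -1.   ]))
```

View pics/w6.png

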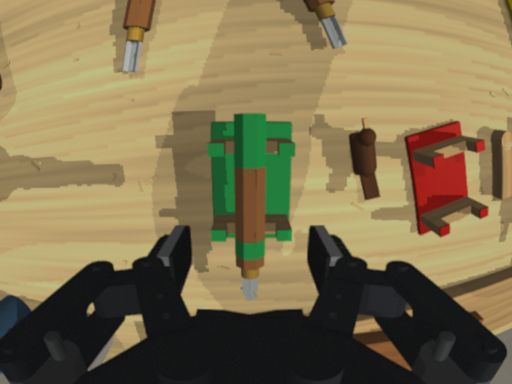

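Green is seated in both notches. Red next.

```bash
python3 -m jog '[[[40,7,0,0,0,-0.07,60],[85,15,0,0,0,-0.16,60],[130,24,0,0,0,-0.25,60],[170,31,0,0,0,-0.33,60],[200,37,0,0,0,-0.39,60],[216,39,10,0,0,-0.403,60],[216,39,23,0,0,-0.403,60],[216,39,23,0,0,-0.403,60],[216,39,23,0,0,-0.403,60]]]'; python3 - <<'E'
from h import *
print(go(.4395,-.1485,.34))
im=manip.get_image('wrist'); cv2.imwrite('pics/w7.png',cv2.cvtColor(im,cv2.COLOR_RGB2BGR))
E
```

```text
clock: 15.75
ee_pos: [0.4401, -0.1486, 0.1018]
orientation: [-0.169, 0.986, 0.0, -0.0]
contact_force: [0.1, -0.7, 0.6]
grip_width: 0.699
finger_force: 0.0
(array([0.5, 0.3, 0. ]), np.float64(0.0), 'TCP', array([ 0.4401, -0.1486,  0.1018]), 'clock', 15.75, 'tilt', array([-0.,  0., -1.]))
```

View pics/w7.png

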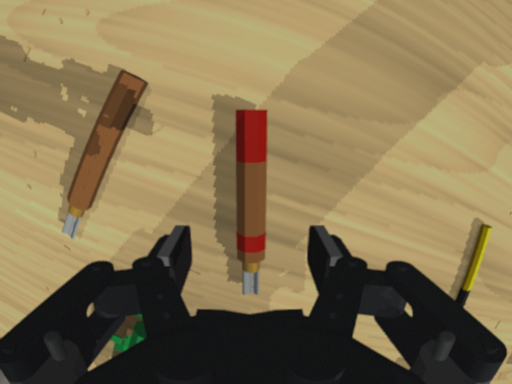

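The red tool is centred at column 251, and the plain gouge is clear at (105,140). Grasping.

```bash
python3 -m jog '[[[0,1,40,0,0,0,60],[0,1,75,0,0,0,60],[0,1,91,0,0,0,60],[0,1,97,0,0,0,60],[0,1,97,0,0,0,60],[0,1,97,0,0,0,30],[0,1,97,0,0,0,10],[0,1,97,0,0,0,10],[0,1,97,0,0,0,10],[0,1,97,0,0,0,10],[0,1,97,0,0,0,10]]]'; python3 -c "
from h import *
print(go(.66,.0007,.235))"
```

```text
clock: 17.18
ee_pos: [0.4399, -0.1481, 0.0057]
orientation: [-0.169, 0.986, -0.0, 0.001]
contact_force: [0.2, -0.3, 7.6]
grip_width: 0.259
finger_force: 58.7
(array([-2.571e+02,  6.690e+01,  2.000e-01]), np.float64(0.105), 'TCP', array([ 0.4399, -0.1481,  0.0057]), 'clock', 17.18, 'tilt', array([ 0.001, -0.001, -1.   ]))
```

```bash
python3 -m jog '[[[0,0,-30,0,0,0,10],[0,0,-75,0,0,0,10],[-20,5,-110,0,0,0.01,10],[-65,17,-120,0,0,0.03,10],[-115,30,-120,0,0,0.05,10],[-165,43,-120,0,0,0.07,10],[-210,55,-120,0,0,0.09,10],[-240,62,-120,0,0,0.105,10],[-257,67,-110,0,0,0.105,10],[-257,67,-95,0,0,0.105,10],[-257,67,-95,0,0,0.105,10],[-257,67,-95,0,0,0.105,10]]]'; python3 - <<'E'
from h import *
print(go(.66,.0007,.235),manip.read_state()['grip_width'])
im=manip.get_image('wrist'); cv2.imwrite('pics/w8.png',cv2.cvtColor(im,cv2.COLOR_RGB2BGR))
E
```

```text
clock: 18.68
ee_pos: [0.6586, -0.0, 0.0997]
orientation: [-0.117, 0.993, -0.0, -0.001]
contact_force: [-0.4, -0.2, -1.2]
grip_width: 0.258
finger_force: 59.8
(array([-1.5,  0.4, -0. ]), np.float64(-0.0), 'TCP', array([ 0.6586, -0.    ,  0.0997]), 'clock', 18.68, 'tilt', array([-0.001, -0.001, -1.   ])) 0.25788283156217956
```

View pics/w8.png

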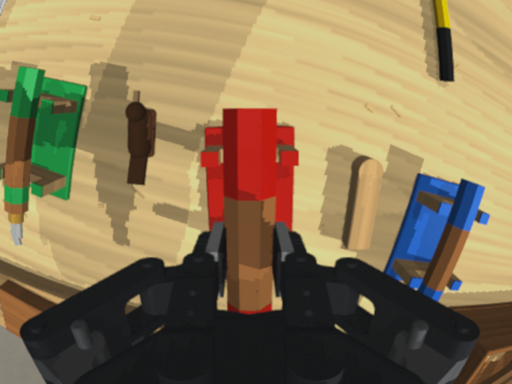

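Red is aligned over its stand, between the bird at (137,145) and the blank at (365,205), both clear. I'll lower and keep the opening modest at 45 mm.

```bash
python3 -m jog '[[[-1,0,20,0,0,0,10],[-1,0,40,0,0,0,10],[-1,0,54,0,0,0,10],[-1,0,60,0,0,0,10],[-1,0,62.5,0,0,0,10],[-1,0,64,0,0,0,10],[-1,0,64.6,0,0,0,10],[-1,0,64.6,0,0,0,10]]]'
```

```text
clock: 19.73
ee_pos: [0.6607, 0.0014, 0.0358]
orientation: [-0.117, 0.993, -0.0, 0.0]
contact_force: [-0.5, 2.0, 1.7]
grip_width: 0.259
finger_force: 60.1
```

```bash
python3 -m jog '[[[0,0,0.6,0,0,0,10],[0,0,0.8,0,0,0,10],[0,0,0.8,0,0,0,30],[0,0,-0.2,0,0,0,40],[0,0,-0.2,0,0,0,45],[0,0,-0.2,0,0,0,45],[0,0,-0.2,0,0,0,45],[0,0,-20,0,0,0,45],[0,0,-50,0,0,0,45],[0,0,-110,0,0,0,45],[0,0,-150,0,0,0,45],[0,0,-150,0,0,0,45]]]'; python3 - <<'E'
from h import *
res=json.load(open('res.json'))
for n in('wrist','top','scene'):
    im=manip.get_image(n)
    if n!='top': cv2.imwrite(f'pics/end_{n}.png',cv2.cvtColor(im,cv2.COLOR_RGB2BGR))
E
```

```text
clock: 21.22
ee_pos: [0.6622, 0.0021, 0.1903]
orientation: [-0.117, 0.993, -0.0, 0.003]
contact_force: [0.4, 0.2, 0.2]
grip_width: 0.527
finger_force: 0.0
```

View pics/end_wrist.png

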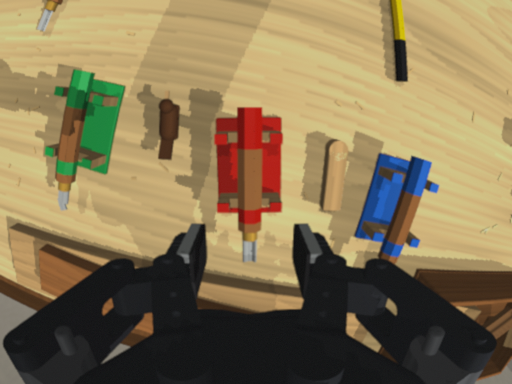

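View pics/end_scene.png

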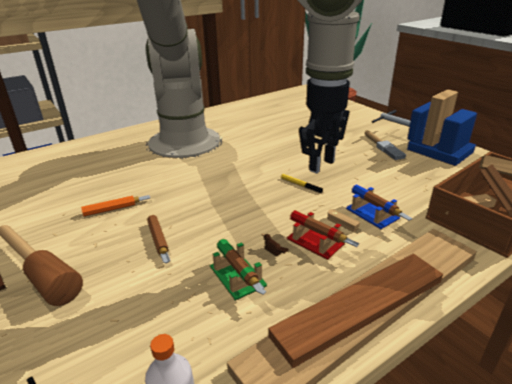

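All three tools lie in their own stands, butts slightly overhanging as they should when centred. The bystanders at (275,243), (343,217), (300,183) and (158,240) in the scene view have not moved, and the arm is clear.

```bash
python3 -c "
from plant import manip
print(manip.finish_job())"
```

```text
the job is handed in; nothing more can be done
None
```

I laid the red, blue and green carving tools on the stands of their own colours, left the four bystanders where they were, and handed the job in at about 21 s; the final pictures look right, but no verdict came back.

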